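Open the paint chest and hang the filling knife in its lid

TASK

Lift the lid of the green slope-top chest all the way open until it rests on its stop, gently, without flinging it. Then take the red-handled filling knife out of the wooden block and hang it by the eye in its handle on the brass peg inside the lid, handle end up, and let go. Leave the other things on the table where they are.

Things in the scene. Friction and masses are not known exactly. Their poses are not given: they have to be found in the camera images.
- chest: Green chest that stands fast on the table, 150 mm deep (its x), 200 mm wide (its y), walls 8 mm; front wall (-x side, towards the robot) 60 mm high, back wall 121 mm high, the top slopes 22 degrees down to the front. Origin: centre of the underside. Two paint pots stand inside at the back, up to 43 mm high.
- lid (a joint): Angle of the chest's lid in rad: 0 shut, grows as the front edge rises, 2.217 (127 degrees) is the stop, where the lid leans 15 degrees back past upright. It starts shut or up to 0.05 rad ajar. The hinge is stiff (friction about 0.4 N m) and the lid (about 0.3 kg) stays wherever it is left, so it can be let go part-way and taken elsewhere.
- lid_hinge (a point): Middle of the hinge line at the top of the back wall, turning with the lid (origin and axes of the lid). Axes of the lid: -x from the hinge to its free front edge, z square to the lid out of its outer face, y along the hinge (which is also the chest's y). The panel lies from z = 0 (inner face) to z = 8 mm (outer face), 164 mm long, 204 mm wide. It opens by turning about +y.
- lid_pull (a point): Grip point on the wooden pull on the outer face of the lid, 80 mm from the hinge: a flat upright tab square to the lid, 12 mm thick along the lid's x, 60 mm wide along y, reaching 34 mm out of the outer face. This point lies on its middle plane, 22 mm out of the face. Shut, the tab leans 22 degrees from vertical towards the robot. Axes as the lid.
- lid_edge (a point): Middle of the free front edge of the lid, on its inner face. Axes as the lid. Shut, the edge is flush with the front wall; there is not enough gap to get fingers under it.
- peg_root (a point): Root of the brass peg on the inner face of the lid, in the middle of the width, 18 mm from the free edge; the peg is 8 mm thick and sticks 40 mm out along the lid's -z. With the lid on its stop it points to the robot and 15 degrees upwards. Axes as the lid.
- peg_tip (a point): Tip of the peg (rounded), 40 mm from its root. Axes as the lid.
- tool_block: Wooden block that stands fast, 50 x 90 x 50 mm on a foot 70 x 110 x 6 mm, with a slot 42 mm deep in which the knife stands. Origin: centre of the underside.
- knife: Filling knife, 155 mm long, about 0.1 kg, standing upright in the slot with its blade down (it may lean 3 degrees). Origin: middle of the blade's end; z along the knife towards the handle end, y across its width, x through its thickness. Blade 56 mm wide and 3 mm thick up to z = 55 mm; red handle 30 mm wide (y) and 14 mm thick (x) from z = 62 to 155 mm.
- knife_eye (a point): Centre of the round eye through the handle along the knife's x, 17 mm across, 139 mm from the blade's end, 16 mm below the handle's top. Axes as the knife.
- knife_grip (a point): Middle of the handle 98 mm from the blade's end, 41 mm below the eye: good for a grasp across the 30 mm width. Axes as the knife.
- house_plain: small cream model house, 53 x 61 x 72 mm, a bystander; origin: centre of its underside
- plaster_relief: flat cream plaster relief, 52 x 78 x 13 mm, a bystander; origin: centre of its underside
- facade_red: flat red model facade, 29 x 60 x 12 mm, a bystander; origin: centre of its underside
- teal_cup: small torn cup with teal paint, 47 x 49 x 24 mm, a bystander; origin: centre of its underside
- tall_house: cream model house with a red roof, 49 x 43 x 129 mm, a bystander; origin: centre of its underside
There are look-alikes about, which are no part of the job. Of the things like the knife, leave any that is blue; of the rest the larger one is meant.

How it is judged (in metres and radians):
On the way, in this order (a step that is already met when the one before it is completed fails the run):
1. the lid rests on its stop, with the knife not yet hung up (value of joint lid above 2.167 rad and velocity of joint lid below 0.1 rad/s and not (x of knife_eye in the frame of peg_root between -0.01 and 0.01 m and y of knife_eye in the frame of peg_root between -0.01 and 0.01 m and z of knife_eye in the frame of peg_root between -0.04 and 0 m)), for 0.2 s.
2. the knife's eye is on the peg in the lid (x of knife_eye in the frame of peg_root between -0.01 and 0.01 m and y of knife_eye in the frame of peg_root between -0.01 and 0.01 m and z of knife_eye in the frame of peg_root between -0.04 and 0 m), for 0.2 s.
At the end, for the whole second after the job is handed in: The lid is within 0.05 rad of its stop and at rest; the knife hangs on the peg, handle end up: the centre of its eye within 10 mm of the peg's axis and between root and tip, the knife within 0.6 rad of upright and still (all of step 2 and value of joint lid above 2.167 rad and velocity of joint lid below 0.1 rad/s and linear speed of knife below 0.02 m/s and angle between knife's own z axis and vertical below 0.6 rad); the robot touches nothing.
It fails at once if the lid is flung or slammed (faster than 2.5 rad/s) (velocity of joint lid above 2.5 rad/s or velocity of joint lid below -2.5 rad/s).
It fails at once if a bystander is moved by more than 30 mm (distance of any of house_plain, plaster_relief, facade_red, teal_cup, tall_house from where it was at the start of the episode above 0.03 m).
It also fails if it takes over 72 s, if anything falls off the work surface, if the arm or the gripper's body presses on something with over 40 N, if the wrist force passes 120 N, or if a joint passes its speed limit or range.

ROBOT

A 6-joint arm with a two-finger parallel gripper is mounted at the origin on a cart in front of the work surface, level with it; the furniture and walls round the work are solid. World frame = base frame: x ahead of the robot, y to its left, z up, the work surface at z = 0. Lengths are in mm, angles in degrees, forces in N, time in s.
With the tool pointing down it reaches from about 300 to 850 mm from the base axis. Payload 4.2 kg.
Tool frame: the origin (TCP) lies on the centre line of the jaws, within the pads' length; the fingertips stand 8 mm ahead of it and the grasp point (between the pads) lies 11 mm behind it; z points along the fingers, y is the line along which they close (so a half turn about z gives the same grasp; the last joint's range is limited). The gripper opens to 91 mm and grips with 3 to 60 N. Pads are 32 mm wide; open, the fingers measure 118 mm over their backs; the gripper's body (76 mm by 178 mm) begins 60 mm behind the grasp point.
Start: joints at [70.245, 18.312, 89.639, -0, 72.044, -1.146], TCP at [183.496, 544.951, 221.976] pointing down, gripper open.
Joint ranges: [-177.97, 177.97], [-48.28, 115.42], [12.27, 149.76], [-77.06, 257.06], [2.81, 150.46], [-146.56, 146.56]. Speed limits (degrees/s): [147.25, 147.25, 180, 180, 180, 180].

INTERFACE

Orientations are given as [roll, pitch, yaw] about the fixed x, y, z axes, in that order (R = Rz(yaw) Ry(pitch) Rx(roll)).
In Python, from workcell import telemetry, eyes, ticket gives the robot as it stands. The module is installed in compiled form; this text tells all that it offers.
- The arm moves only by the shell command python3 -m crank 'ROWS' [OPENING] [FORCE]. ROWS is JSON, a list of rows, each an object of numbers: "dx", "dy", "dz": the shift along the world's x, y, z normalised to -1 to 1, where 1 is 80 cm; "yaw": the turn about the world's z normalised to -1 to 1, where 1 is 5 degrees. A call has 1 to 10 rows; each row shifts and turns the commanded pose from where the row before left it; what a row does not reach is not made up. A row lasts 1/8 s, in which the tool goes at most 62.5 mm and 10.7 degrees, less where a joint would pass 70% of its speed; a pose out of reach is approached as far as the arm can. A call with a number of a shift or a turn outside -1 to 1 is refused whole. A call with a gripper value outside its range is refused whole. OPENING is the opening, from 0 (shut) to 1 (fully open), set as the call begins (- or left out, the last holds). The fingers move at their own pace and stop on an object; FORCE is the grip in N (left out, the last holds). Time passes only in rows, so rows that do not move let the fingers close. It gives the time, the measured TCP pose, the force, the opening and the grip force at its end, in the units of the state.
- telemetry.state(): the state, without advancing time (a new reading comes with each control period).
- eyes.grab_frame(name): name is "scene" or "top" or "wrist"; returns the picture (384x512x3 uint8, red, green, blue); there is no depth.
- eyes.calibration(name): a dict with "camera_matrix" (3x3 intrinsics, pixels), "world_from_camera" (4x4, takes a point from camera to world coordinates). Camera axes: x right, y down, z forward; pixel columns grow to the right and rows downward; lengths in mm; the calibration is good to about 2 mm. A picture is of the moment at which its call begins: read the wrist's pose just before it. calibration takes no time and is no camera call; for the wrist camera it gives the pose at the moment of the call.
- ticket.job_done(): hands the job in; it is judged then, once.
The state is a dict: "time_s": time; "qpos": joint angles; "qvel": joint speeds; "effort": joint torques, N m; "ee_pos": TCP position; "ee_rot": TCP orientation; "force": force on the tool from outside, world axes, zero at the start; "torque": the same for the moment, N m; "gripper_width": finger opening in mm; "gripper_force": force on a finger pad.
Only numpy, scipy, OpenCV 4.12 (cv2) and the standard library are available. Lean on these libraries where they do the work, as an engineer would, in place of code of your own. Each camera call takes 0.05 s, during which the arm holds its last target. There are 200 camera calls.

## Working session

There is one attempt and no reset: what is moved stays moved. The work goes in short steps, Python scripts to look and compute and a shell command to move; the robot and the scene stay as the last step left them, time stands still between calls to the robot, and variables do not carry over. Pictures are saved under pics/ and viewed, at most 10 in all, crops included, and the job is handed in when it is done.

```bash
mkdir -p pics; cat > h.py <<'E'
import numpy as np, cv2
from workcell import telemetry, eyes, ticket
def grab(n):
    c=eyes.calibration(n); im=eyes.grab_frame(n); return im,np.array(c["camera_matrix"]),np.array(c["world_from_camera"])
def ray(K,T,p):
    d=T[:3,:3]@np.linalg.inv(K)@np.array([p[0],p[1],1.]); return T[:3,3],d/np.linalg.norm(d)
def onz(K,T,p,z):
    o,d=ray(K,T,p); return o+d*(z-o[2])/d[2]
def tri(r):
    A=sum(np.eye(3)-np.outer(d,d) for o,d in r); b=sum((np.eye(3)-np.outer(d,d))@o for o,d in r)
    x=np.linalg.solve(A,b); return x,[round(float(np.linalg.norm(np.cross(x-o,d))),1) for o,d in r]
def proj(K,T,X):
    c=np.linalg.inv(T)@np.append(X,1); u=K@c[:3]; return u[:2]/u[2]
def save(n,im,s=1): cv2.imwrite(n,cv2.cvtColor(cv2.resize(im,None,fx=s,fy=s,interpolation=cv2.INTER_CUBIC),cv2.COLOR_RGB2BGR))
E
python3 - <<'E'
from h import *
np.set_printoptions(precision=2,suppress=True)
ims=[]
for n in("scene","top"):
    im,K,T=grab(n);np.savez(n+".npz",im=im,K=K,T=T);ims.append(im);print(n,K[0,0],T)
save("pics/a.png",ims[0],1.5);save("pics/b.png",ims[1],1.5)
print(telemetry.state())
E
```

```text
scene 470.25040991546626 [[   0.82   -0.33    0.46  -67.01]
 [  -0.57   -0.5     0.66 -561.51]
 [   0.01   -0.8    -0.6   855.97]
 [   0.      0.      0.      1.  ]]
top 362.513092476869 [[ -0.02  -0.98   0.2  356.29]
 [ -1.     0.03   0.03 239.51]
 [ -0.03  -0.19  -0.98 942.59]
 [  0.     0.     0.     1.  ]]
{'time_s': 0.1, 'qpos': array([70.24, 18.35, 89.7 ,  0.  , 72.04, -1.15]), 'qvel': array([ 0.05, -0.05, -0.13, -0.11, -0.04, -0.02]), 'effort': array([  0.  , -41.33, -23.25,   0.07,   0.04,  -0.  ]), 'ee_pos': array([183.35, 544.52, 221.18]), 'ee_rot': array([-179.91,   -0.  ,  161.39]), 'force': array([ 0.28, -0.27, -0.11]), 'torque': array([-0.03,  0.03,  0.01]), 'gripper_force': 0.0, 'gripper_width': 90.99400793847057}
```

View pics/a.png

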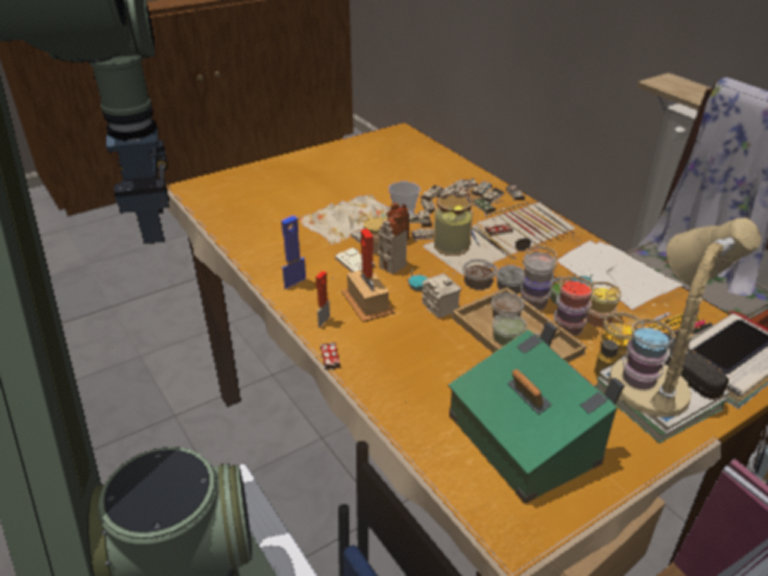

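View pics/b.png

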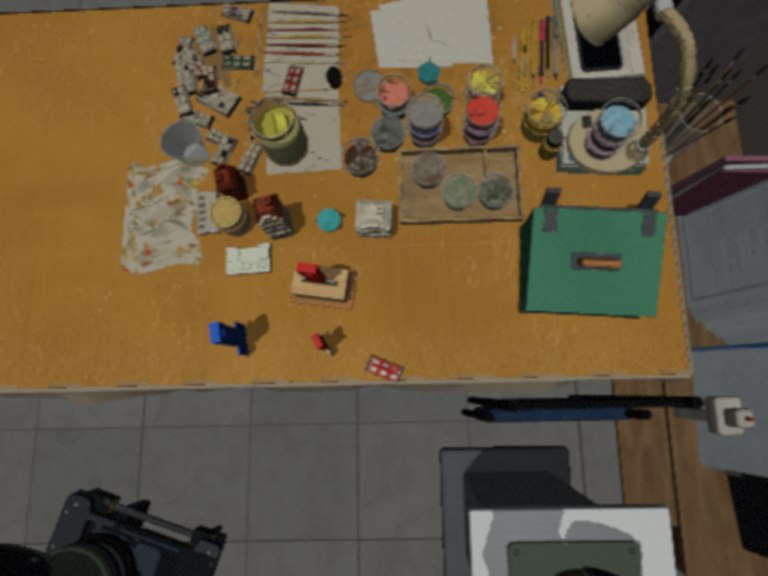

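Candidates for the knife (1.5x scene px): red one standing in the block (367,255), smaller red one on the table (322,295), blue one (292,250). I choose the larger red one in the block. The chest is at (530,410), with its pull at (528,388); in the top view the pull is at (600,263) and the red handle at (312,272).

```bash
python3 - <<'E'
from h import *
np.set_printoptions(precision=1,suppress=True)
D={n:dict(np.load(n+".npz")) for n in("scene","top")}
for n,d in D.items():
    hsv=cv2.cvtColor(d["im"],cv2.COLOR_RGB2HSV)
    H,S,V=cv2.split(hsv)
    g=((H>60)&(H<90)&(S>90)).astype(np.uint8)
    _,l,st,_=cv2.connectedComponentsWithStats(g); i=1+st[1:,4].argmax()
    c=max(cv2.findContours((l==i).astype(np.uint8),0,2)[0],key=cv2.contourArea)
    print(n,"green poly",cv2.approxPolyDP(c,4,True)[:,0].tolist())
    x,y,w,h=st[i,:4]
    hull=np.zeros_like(g);cv2.fillConvexPoly(hull,cv2.convexHull(c),1)
    b=(hull>0)&(H<20)&(S>100)&(V>60)
    _,l,st,ce=cv2.connectedComponentsWithStats(b.astype(np.uint8))
    j=1+st[1:,4].argmax();cc=np.argwhere(l==j)[:,::-1].astype(np.float32)
    print(" pull",ce[j],st[j],cv2.minAreaRect(cc))
    r=((H<5)|(H>174))&(S>190)&(V>90)
    _,l,st,ce=cv2.connectedComponentsWithStats(r.astype(np.uint8))
    for j in range(1,len(st)):
        if st[j,4]>15:print(" red",ce[j],st[j])
a=D["scene"]["im"][145:215,205:285];b=D["top"]["im"][160:250,180:260]
a=cv2.resize(a,(400,350),interpolation=2);b=cv2.resize(b,(311,350),interpolation=2)
a2=cv2.resize(D["scene"]["im"][215:335,295:415],(0,0),fx=1,fy=1) if 0 else None
save("pics/c.png",np.hstack([a,b]))
E
```

```text
scene green poly [[351, 221], [301, 257], [353, 314], [409, 270], [405, 267], [391, 276], [386, 269], [397, 260], [361, 228], [348, 236], [343, 231]]
 pull [351.7 257.4] [342 247  19  24 151] ((352.0221252441406, 257.16815185546875), (28.503843307495117, 6.773190498352051), 48.8140754699707)
 red [244.1 155.7] [241 153   7   6  30]
top green poly [[356, 140], [348, 153], [350, 206], [435, 209], [443, 143], [438, 142], [437, 157], [428, 158], [427, 141], [372, 139], [371, 154], [362, 155], [363, 139]]
 pull [400.4 174.9] [388 172  27   7 148] ((400.9359130859375, 174.96240234375), (26.208486557006836, 5.654115676879883), 3.814074993133545)
 red [204.5 179.2] [199 176  12   8  79]
```

View pics/c.png

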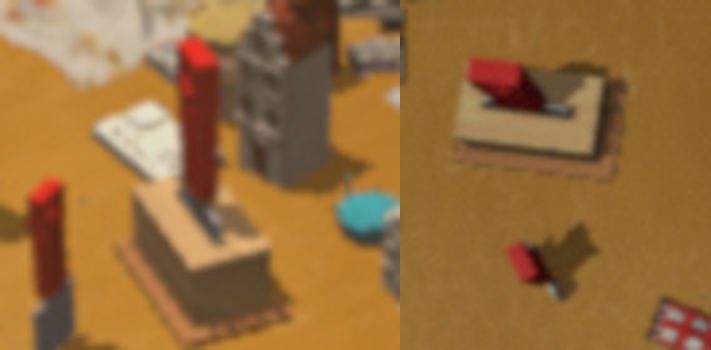

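The crop confirms it: the red handle in the block is clearly larger than the red one on the table, which is at about (45,240) in the crop. Its top face is at scene (244,155) and top view (204.5,179).

```bash
python3 - <<'E'
from h import *
np.set_printoptions(precision=1,suppress=True)
D={n:dict(np.load(n+".npz")) for n in("scene","top")}
R=lambda n,p:ray(D[n]["K"],D[n]["T"],p)
print("knife top",tri([R("scene",(244.3,155.5)),R("top",(204.7,179))]))
print("pull",tri([R("scene",(351.7,257)),R("top",(400.6,175))]))
for nm,s,t in [("FL lid",(301,257),(350,206)),("FR",(353,304),(435,209)),("BL?",(347,221),(353,139)),("BR",(409,270),(443,143))]:
    print(nm,tri([R("scene",s),R("top",t)]))
z=135
th=np.deg2rad(3.8);c=np.array([400.9,175]);d=np.array([np.cos(th),np.sin(th)])*13
K,T=D["top"]["K"],D["top"]["T"]
p,q=onz(K,T,c-d,z),onz(K,T,c+d,z);print("pull ends",p,q,"yaw",np.rad2deg(np.arctan2(-(p-q)[0],(p-q)[1])),np.linalg.norm(p-q))
# knife block yaw: top face edges in top view crop (462,85)-(603,75)?
f=3.8888
for a,b in [((462,73),(607,75)),((457,137),(600,158)),((487,105),(572,114))]:
    A=onz(K,T,((a[0]-400)/f+180,a[1]/f+160),56);B=onz(K,T,((b[0]-400)/f+180,b[1]/f+160),56);print("blk edge",A,B,np.rad2deg(np.arctan2(-(A-B)[0],(A-B)[1])))
E
```

```text
knife top (array([523.6, 394. , 164.1]), [0.4, 0.4])
pull (array([527.6, -47.1, 125.3]), [0.1, 0.1])
FL lid (array([468.6,  59.7,  70.6]), [2.2, 2.2])
FR (array([ 454.3, -130.6,   95.5]), [3.4, 3.4])
BL? (array([613.9,  56. , 120.7]), [4.7, 4.7])
BR (array([ 599. , -148.7,  129.9]), [0.1, 0.1])
pull ends [528.5 -15.7 135. ] [522.8 -73.  135. ] yaw -5.651007339333915 57.55823873279614
blk edge [547.6 437.9  56. ] [543.5 343.7  56. ] -2.473234207982423
blk edge [505.7 440.5  56. ] [489.6 348.5  56. ] -9.921833051891099
blk edge [526.  421.3  56. ] [518.6 366.4  56. ] -7.7051567355761055
```

```bash
python3 -m crank '[{"dx":0.03,"dy":-0.06,"dz":0.006,"yaw":0.26},{"dx":0.03,"dy":-0.06,"dz":0.006,"yaw":0.26},{"dx":0.03,"dy":-0.06,"dz":0.006,"yaw":0.26},{"dx":0.03,"dy":-0.06,"dz":0.006,"yaw":0.26},{"dx":0.03,"dy":-0.06,"yaw":0.26},{"dx":0.03,"dy":-0.06,"yaw":0.26},{"dx":0.03,"dy":-0.06,"yaw":0.26},{"dx":0.03,"dy":-0.06,"yaw":0.26},{"dx":0.03,"dy":-0.06,"yaw":0.26},{"dx":0.03,"dy":-0.06,"yaw":0.26}]' 1 20
python3 -m crank '[{"dx":0.03,"dy":-0.06},{"dx":0.03,"dy":-0.06},{"dx":0.03,"dy":-0.02},{}]'
python3 - <<'E'
from h import *
im,K,T=grab("wrist");np.savez("w1.npz",im=im,K=K,T=T);save("pics/d.png",im,1.5)
print(np.round(T,2),proj(K,T,np.array([527,-47,125.])),telemetry.state()["ee_rot"])
E
```

```text
[[ 3.2000e-01  9.2000e-01  2.4000e-01  1.1536e+02]
 [ 9.5000e-01 -3.1000e-01 -8.0000e-02  5.6751e+02]
 [-0.0000e+00  2.6000e-01 -9.7000e-01  3.8344e+02]
 [ 0.0000e+00  0.0000e+00  0.0000e+00  1.0000e+00]] [-101.9490352   591.29528153] [-1.79924214e+02 -1.09372491e-03  1.61392747e+02]validation failed for argument at $[4]...
validation failed for argument at $[0]...
```

View pics/d.png

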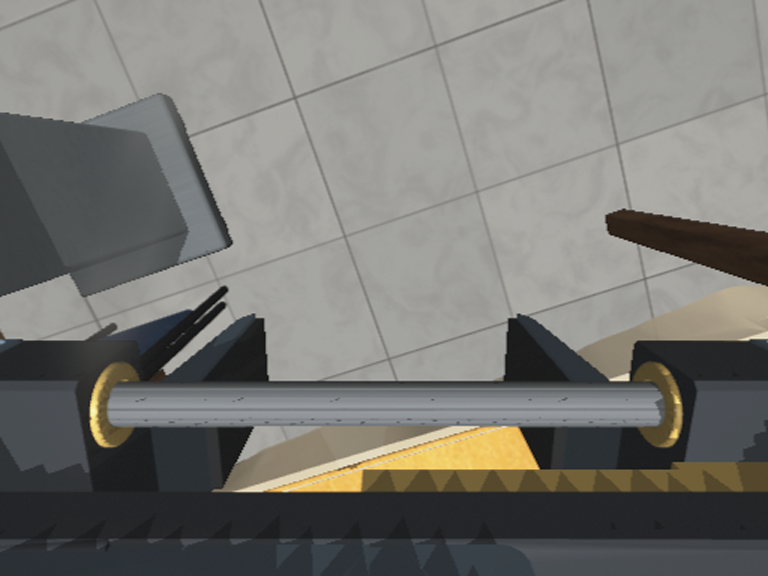

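The rows were refused because every key has to be given, so the arm didn't move. This wrist view from the start pose shows only the floor, the table edge and the fingers.

```bash
python3 -m crank '[{"dx":0.03,"dy":-0.06,"dz":0.006,"yaw":0.26},{"dx":0.03,"dy":-0.06,"dz":0.006,"yaw":0.26},{"dx":0.03,"dy":-0.06,"dz":0.006,"yaw":0.26},{"dx":0.03,"dy":-0.06,"dz":0.006,"yaw":0.26},{"dx":0.03,"dy":-0.06,"dz":0,"yaw":0.26},{"dx":0.03,"dy":-0.06,"dz":0,"yaw":0.26},{"dx":0.03,"dy":-0.06,"dz":0,"yaw":0.26},{"dx":0.03,"dy":-0.06,"dz":0,"yaw":0.26},{"dx":0.03,"dy":-0.06,"dz":0,"yaw":0.26},{"dx":0.03,"dy":-0.06,"dz":0,"yaw":0.26}]' 1 20
python3 -m crank '[{"dx":0.03,"dy":-0.06,"dz":0,"yaw":0},{"dx":0.03,"dy":-0.06,"dz":0,"yaw":0},{"dx":0.03,"dy":-0.02,"dz":0,"yaw":0},{"dx":0,"dy":0,"dz":0,"yaw":0}]'
python3 - <<'E'
from h import *
im,K,T=grab("wrist");np.savez("w1.npz",im=im,K=K,T=T);save("pics/e.png",im,1.5)
print(np.round(T,2),proj(K,T,np.array([527,-47,125.])),telemetry.state()["ee_rot"])
E
```

```text
time_s: 1.4
ee_pos: [423.9, 63.3, 241.2]
ee_rot: [180.0, 0.0, 174.4]
force: [0.0, -0.2, 0.5]
gripper_width: 90.8
gripper_force: 0.0
time_s: 1.9
ee_pos: [496.3, -48.2, 240.5]
ee_rot: [180.0, -0.1, 174.3]
force: [-1.1, 0.6, -0.3]
gripper_width: 90.9
gripper_force: 0.0
[[ 1.0000e-01  9.6000e-01  2.5000e-01  4.2499e+02]
 [ 1.0000e+00 -1.0000e-01 -2.0000e-02 -4.1090e+01]
 [ 0.0000e+00  2.5000e-01 -9.7000e-01  4.0281e+02]
 [ 0.0000e+00  0.0000e+00  0.0000e+00  1.0000e+00]] [261.33914505 223.76383977] [ 1.79970597e+02 -1.11528879e-01  1.74324998e+02]
```

View pics/e.png

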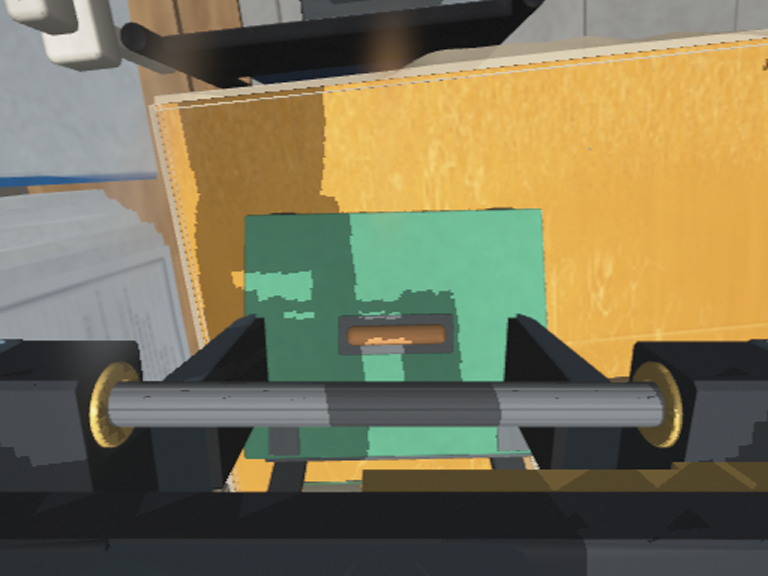

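The wrist view shows the lid with the pull's top face centred at raw (264,224). The front corners are at raw (163,143) and (361,139). I'll work out the pull and hinge positions from these.

```bash
python3 - <<'E'
from h import *
np.set_printoptions(precision=1,suppress=True)
d=dict(np.load("w1.npz"));s=dict(np.load("scene.npz"));t=dict(np.load("top.npz"))
K,T=d["K"],d["T"]
print("pull top",onz(K,T,(264,224),130))
print("front corners z67",onz(K,T,(163.5,143),67),onz(K,T,(361,139),67))
# tri: front-left corner (large y): scene (301,257), wrist (361,139); front-right scene (353,304), wrist (163,143)
print(tri([ray(K,T,(361,139)),ray(s["K"],s["T"],(301,257))]))
print("pull tri",tri([ray(K,T,(264,224)),ray(s["K"],s["T"],(351.7,256.5)),ray(t["K"],t["T"],(400.6,174.7))]))
print("back edge z129", onz(K,T,(163,306),129),onz(K,T,(353,305),129))
a=np.deg2rad(22)
for ja in(0,.05):
    ang=a-ja; print("rel hinge: pull x,z",-80*np.cos(ang)-30*np.sin(ang),-80*np.sin(ang)+30*np.cos(ang),"top",-80*np.cos(ang)-42*np.sin(ang),121-80*np.sin(ang)+42*np.cos(ang))
E
```

```text
pull top [525.6 -44.5 130. ]
front corners z67 [ 448.7 -141.7   67. ] [465.1  64.4  67. ]
(array([466.4,  59.3,  74.3]), [3.6, 3.6])
pull tri (array([527.8, -45.9, 126.1]), [1.5, 0.5, 1.0])
back edge z129 [ 601.2 -151.2  129. ] [618.7  34.5 129. ]
rel hinge: pull x,z -85.41290616782035 -2.1530118362693393 top -89.9081852888113 129.9731944185321
rel hinge: pull x,z -85.41376801920808 2.118544963154612 top -89.34735066609663 134.45551667345262
```

```bash
python3 -m crank '[{"dx":0.02,"dy":0.002,"dz":0,"yaw":0},{"dx":0.02,"dy":0.002,"dz":-0.04,"yaw":0},{"dx":0,"dy":0,"dz":-0.04,"yaw":0},{"dx":0,"dy":0,"dz":-0.04,"yaw":0},{"dx":0,"dy":0,"dz":-0.03,"yaw":0},{"dx":0,"dy":0,"dz":0,"yaw":0}]'
python3 -m crank '[{"dx":0,"dy":0,"dz":0,"yaw":0},{"dx":0,"dy":0,"dz":0,"yaw":0},{"dx":0,"dy":0,"dz":0,"yaw":0},{"dx":0,"dy":0,"dz":0,"yaw":0},{"dx":0,"dy":0,"dz":0,"yaw":0},{"dx":0,"dy":0,"dz":0,"yaw":0}]' 0.5 30
```

```text
time_s: 2.7
ee_pos: [526.5, -42.7, 119.7]
ee_rot: [180.0, -0.2, 174.5]
force: [-0.4, -0.9, 0.2]
gripper_width: 91.2
gripper_force: 0.0
time_s: 3.45
ee_pos: [527.8, -44.9, 121.7]
ee_rot: [-179.9, 0.1, 174.4]
force: [-0.8, -4.4, 3.0]
gripper_width: 60.1
gripper_force: 30.0
```

```bash
python3 -m crank '[{"dx":0.0006,"dy":0,"dz":0.0112,"yaw":0},{"dx":0.0018,"dy":0,"dz":0.011,"yaw":0},{"dx":0.003,"dy":0,"dz":0.0108,"yaw":0},{"dx":0.004,"dy":-0.0005,"dz":0.0104,"yaw":0},{"dx":0.005,"dy":-0.0005,"dz":0.01,"yaw":0},{"dx":0,"dy":0,"dz":0,"yaw":0}]'
python3 - <<'E'
from h import *
print(telemetry.state()["force"],telemetry.state()["torque"])
im,K,T=grab("scene");save("pics/f.png",im[150:345,270:450],3)
E
```

```text
time_s: 4.2
ee_pos: [538.0, -45.7, 162.2]
ee_rot: [-179.9, -0.2, 174.4]
force: [1.1, -4.8, -6.6]
gripper_width: 59.5
gripper_force: 30.0
[ 1.06411366 -4.81241127 -6.63595499] [-0.98803615  0.0845511   0.05759138]
```

View pics/f.png

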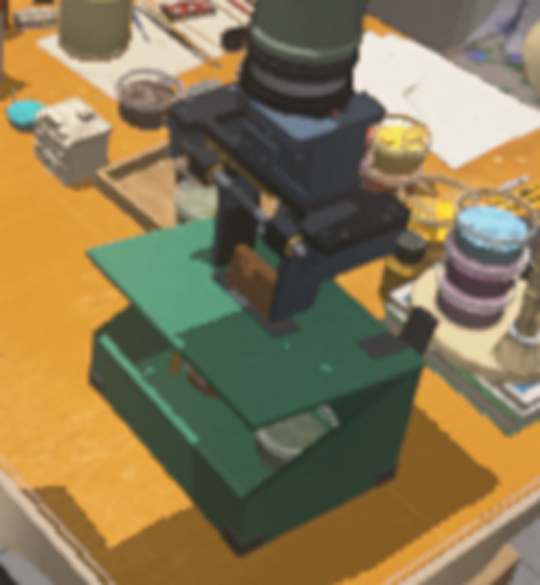

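The lid is rising with the tab held between the pads (crop px (250,280)), and its front edge is about 45 mm up. I'll carry on along the arc.

```bash
python3 -m crank '[{"dx":0.006,"dy":-0.0005,"dz":0.0094,"yaw":0},{"dx":0.007,"dy":-0.0005,"dz":0.0086,"yaw":0},{"dx":0.008,"dy":-0.0006,"dz":0.008,"yaw":0},{"dx":0.0086,"dy":-0.0006,"dz":0.007,"yaw":0},{"dx":0.0094,"dy":-0.0008,"dz":0.0061,"yaw":0},{"dx":0.01,"dy":-0.0008,"dz":0.005,"yaw":0},{"dx":0,"dy":0,"dz":0,"yaw":0}]'
python3 -m crank '[{"dx":0.0104,"dy":-0.0008,"dz":0.004,"yaw":0},{"dx":0.0108,"dy":-0.0008,"dz":0.003,"yaw":0},{"dx":0.011,"dy":-0.0008,"dz":0.0018,"yaw":0},{"dx":0,"dy":0,"dz":0,"yaw":0}]'
```

```text
time_s: 5.12
ee_pos: [573.6, -48.5, 196.6]
ee_rot: [-179.9, -0.7, 174.4]
force: [-6.9, -3.5, -2.4]
gripper_width: 59.8
gripper_force: 30.0
time_s: 5.62
ee_pos: [600.2, -50.6, 205.2]
ee_rot: [-179.8, -0.6, 174.4]
force: [-7.8, -4.0, 2.5]
gripper_width: 59.6
gripper_force: 30.0
```

```bash
python3 -m crank '[{"dx":0.011,"dy":-0.0008,"dz":0.0006,"yaw":0},{"dx":0,"dy":0,"dz":0,"yaw":0}]'
python3 -m crank '[{"dx":0,"dy":0,"dz":0,"yaw":0},{"dx":0,"dy":0,"dz":0,"yaw":0},{"dx":0,"dy":0,"dz":0,"yaw":0},{"dx":0.01,"dy":0,"dz":0.03,"yaw":0},{"dx":0,"dy":0,"dz":0.05,"yaw":0},{"dx":0,"dy":0,"dz":0.07,"yaw":0},{"dx":-0.05,"dy":0.02,"dz":0,"yaw":0},{"dx":-0.06,"dy":0.03,"dz":0,"yaw":0},{"dx":-0.04,"dy":0.025,"dz":0,"yaw":0},{"dx":0,"dy":0,"dz":0,"yaw":0}]' 1
python3 - <<'E'
from h import *
im,K,T=grab("scene");np.savez("s2.npz",im=im,K=K,T=T);save("pics/g.png",im[130:345,230:450],2.5)
E
```

```text
time_s: 5.88
ee_pos: [609.4, -51.4, 206.3]
ee_rot: [-179.8, -0.5, 174.4]
force: [-7.6, -3.8, 4.6]
gripper_width: 59.8
gripper_force: 30.0
time_s: 7.12
ee_pos: [499.1, 11.0, 327.6]
ee_rot: [180.0, 0.1, 174.5]
force: [0.5, 0.1, 0.3]
gripper_width: 91.3
gripper_force: 0.0
```

View pics/g.png

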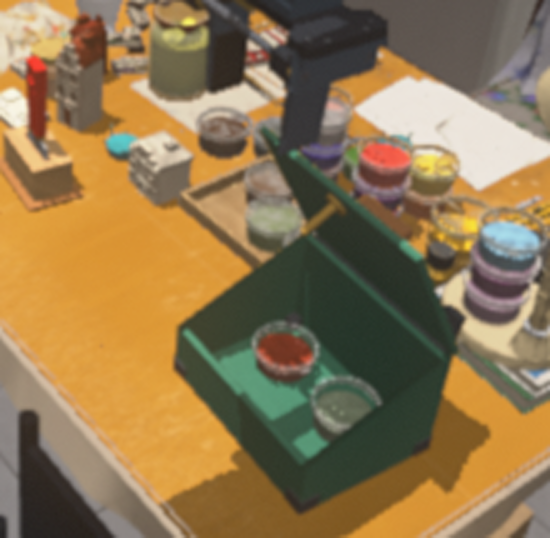

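The lid stands at about 65°, with the brass peg visible at crop (325,212). Next I close the fingers, go down on the inner side and push the lid to its stop beside the peg.

```bash
python3 -m crank '[{"dx":0,"dy":0,"dz":0,"yaw":0},{"dx":0,"dy":0,"dz":0,"yaw":0},{"dx":0,"dy":0,"dz":0,"yaw":0},{"dx":0,"dy":0,"dz":0,"yaw":0},{"dx":-0.006,"dy":0,"dz":-0.03,"yaw":0},{"dx":0,"dy":0,"dz":-0.03,"yaw":0},{"dx":0,"dy":0,"dz":-0.027,"yaw":0},{"dx":0,"dy":0,"dz":0,"yaw":0}]' 0 5
python3 -m crank '[{"dx":0.015,"dy":0,"dz":0,"yaw":0},{"dx":0.015,"dy":0,"dz":0,"yaw":0},{"dx":0.015,"dy":0,"dz":0,"yaw":0},{"dx":0.015,"dy":0,"dz":0,"yaw":0},{"dx":0.015,"dy":0,"dz":0,"yaw":0},{"dx":0.015,"dy":0,"dz":0,"yaw":0},{"dx":0.015,"dy":0,"dz":0,"yaw":0},{"dx":0.015,"dy":0,"dz":0,"yaw":0},{"dx":0.015,"dy":0,"dz":0,"yaw":0},{"dx":0,"dy":0,"dz":0,"yaw":0}]'
python3 -m crank '[{"dx":0.01,"dy":0,"dz":0,"yaw":0},{"dx":0.007,"dy":0,"dz":0,"yaw":0},{"dx":0.005,"dy":0,"dz":0,"yaw":0},{"dx":0,"dy":0,"dz":0,"yaw":0}]'
```

```text
time_s: 8.18
ee_pos: [495.1, 9.7, 255.7]
ee_rot: [-180.0, -0.2, 174.4]
force: [0.1, 0.5, 0.1]
gripper_width: 13.8
gripper_force: 0.0
time_s: 9.43
ee_pos: [605.5, 9.9, 256.6]
ee_rot: [180.0, 0.1, 174.4]
force: [-0.6, -1.2, 0.2]
gripper_width: 0.6
gripper_force: 0.0
time_s: 9.93
ee_pos: [622.1, 9.9, 257.0]
ee_rot: [180.0, 0.0, 174.4]
force: [-1.1, -0.7, -0.9]
gripper_width: 0.4
gripper_force: 0.7
```

```bash
python3 -m crank '[{"dx":0.006,"dy":0,"dz":0,"yaw":0},{"dx":0.005,"dy":0,"dz":0,"yaw":0},{"dx":0,"dy":0,"dz":0,"yaw":0}]'
python3 -m crank '[{"dx":0.004,"dy":0,"dz":0,"yaw":0},{"dx":0.004,"dy":0,"dz":0,"yaw":0},{"dx":0,"dy":0,"dz":0,"yaw":0}]'
python3 -m crank '[{"dx":0.003,"dy":0,"dz":0,"yaw":0},{"dx":0.003,"dy":0,"dz":0,"yaw":0},{"dx":0,"dy":0,"dz":0,"yaw":0}]'
python3 - <<'E'
from h import *
im,K,T=grab("scene");np.savez("s3.npz",im=im,K=K,T=T);save("pics/i.png",im[130:300,300:470],3.4)
E
```

```text
time_s: 10.3
ee_pos: [631.1, 9.8, 257.2]
ee_rot: [180.0, 0.1, 174.4]
force: [-2.6, 0.1, -0.4]
gripper_width: 0.7
gripper_force: 0.6
time_s: 10.68
ee_pos: [634.4, 9.8, 257.1]
ee_rot: [-180.0, -0.3, 174.4]
force: [-7.9, 0.1, 1.0]
gripper_width: 0.2
gripper_force: 4.4
time_s: 11.05
ee_pos: [634.9, 9.7, 257.1]
ee_rot: [-179.9, -0.9, 174.4]
force: [-18.5, -0.8, 6.4]
gripper_width: 0.6
gripper_force: 10.0
```

View pics/i.png

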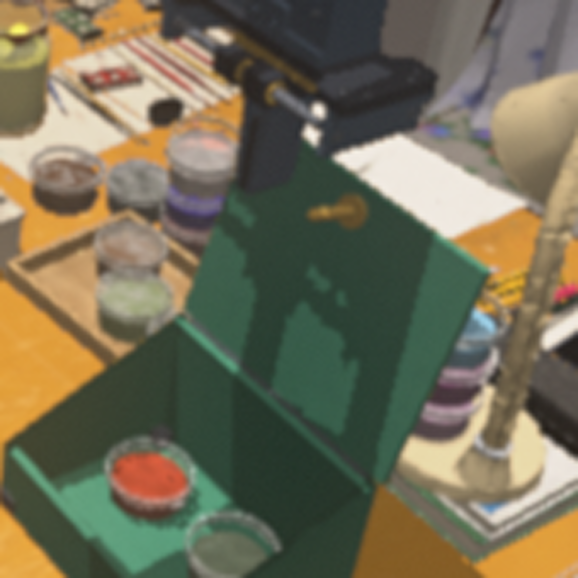

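The stop is reached: force is rising and the position is about where predicted. The peg shows at raw (404,192) for the root and (391,192) for the tip. Now I back off and go over to the knife.

```bash
python3 -m crank '[{"dx":-0.02,"dy":0,"dz":0,"yaw":0},{"dx":-0.05,"dy":0,"dz":0,"yaw":0},{"dx":-0.05,"dy":0,"dz":0.01,"yaw":0},{"dx":-0.05,"dy":0.05,"dz":0.01,"yaw":0},{"dx":0,"dy":0.07,"dz":0,"yaw":0},{"dx":0,"dy":0.07,"dz":0,"yaw":0},{"dx":0,"dy":0.07,"dz":0,"yaw":0},{"dx":0,"dy":0.07,"dz":0,"yaw":0},{"dx":0,"dy":0.07,"dz":0,"yaw":0},{"dx":0,"dy":0.07,"dz":0,"yaw":0}]' 1 20
python3 -m crank '[{"dx":0,"dy":0.01,"dz":0,"yaw":0},{"dx":0,"dy":0,"dz":0,"yaw":0},{"dx":0,"dy":0,"dz":0,"yaw":0}]'
python3 - <<'E'
from h import *
np.set_printoptions(precision=1,suppress=True)
W=dict(zip("im K T".split(),grab("wrist")));np.savez("w2.npz",**W)
S=dict(zip("im K T".split(),grab("scene")));np.savez("s4.npz",**S)
P=dict(zip("im K T".split(),grab("top")));np.savez("t4.npz",**P)
X=np.array([523.6,394,164]);print(proj(W["K"],W["T"],X))
root=np.array([651,-55.5,262.]);tip=np.array([612.5,-52,272.4])
for D in(S,P):
    print("pred",proj(D["K"],D["T"],root),proj(D["K"],D["T"],tip))
def crop(D,c,r,s):
    c=np.round(c).astype(int);print(c-r);return cv2.resize(D["im"][c[1]-r:c[1]+r,c[0]-r:c[0]+r],(s,s),interpolation=2)
a=cv2.resize(W["im"],(512,384))
b=np.hstack([crop(S,proj(S["K"],S["T"],tip),16,256),crop(P,proj(P["K"],P["T"],tip),16,256)])
save("pics/j.png",np.vstack([a,b]).astype(np.uint8)[:600] if 0 else np.vstack([cv2.resize(a,(448,336)),cv2.resize(b,(448,224))]))
E
```

```text
time_s: 12.35
ee_pos: [506.6, 388.6, 274.0]
ee_rot: [179.8, 0.2, 174.4]
force: [0.6, -0.3, -0.1]
gripper_width: 90.9
gripper_force: 0.0
time_s: 12.72
ee_pos: [506.1, 392.5, 273.6]
ee_rot: [180.0, 0.1, 174.3]
force: [0.4, 0.2, 0.1]
gripper_width: 91.5
gripper_force: 0.0
[260.3 212. ]
pred [404.3 191.3] [391.5 192.4]
pred [422.1  99. ] [424.5 115.5]
[375 176]
[408 100]
```

View pics/j.png

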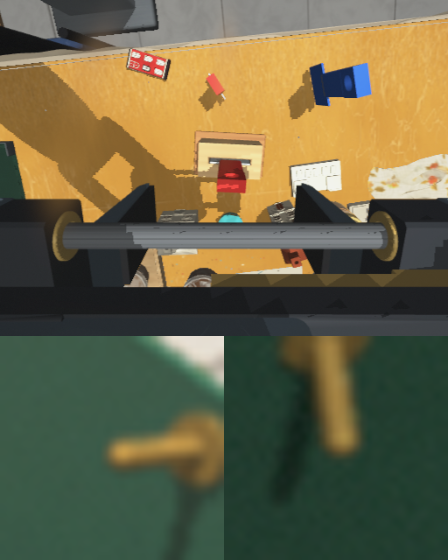

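The wrist view shows the knife's top face at display (232,185), raw about (265,211). The peg tip is where predicted, at scene raw (391,192.6) and top raw (425,116.5). I'll refine both.

```bash
python3 - <<'E'
from h import *
np.set_printoptions(precision=1,suppress=True)
W,S,P,S0,P0=[dict(np.load(f+".npz")) for f in("w2","s4","t4","scene","top")]
r=lambda D,p:ray(D["K"],D["T"],p)
hsv=cv2.cvtColor(W["im"],cv2.COLOR_RGB2HSV);H,s,V=cv2.split(hsv)
m=(((H<6)|(H>174))&(s>150)&(V>60)).astype(np.uint8);m[:160]=0;m[240:]=0;m[:,:230]=0;m[:,300:]=0
ys,xs=np.nonzero(m)
for y in range(ys.min(),ys.max()+1,2):
    q=xs[ys==y];print(y,q.min(),q.max(),W["im"][y,int(q.mean())])
print("tip",tri([r(S,(391,192.6)),r(P,(425.1,116.2))]))
E
```

```text
183 252 264 [116  49  39]
185 251 274 [117  44  34]
187 251 274 [118  44  35]
189 251 275 [118  42  33]
191 251 276 [118  40  33]
193 250 276 [119  41  34]
195 250 277 [125  40  33]
197 250 278 [117  40  34]
199 250 278 [241  77  70]
201 249 279 [190  55  49]
203 249 279 [98 34 28]
205 249 280 [157  46  42]
207 249 280 [184  54  49]
209 249 280 [184  52  48]
211 249 280 [184  53  48]
213 248 280 [241  76  69]
215 248 280 [228  66  61]
217 248 279 [184  51  47]
219 256 279 [182  51  46]
tip (array([610.7, -52.6, 273. ]), [0.2, 0.2])
```

```bash
python3 - <<'E'
from h import *
np.set_printoptions(precision=1,suppress=True)
W,S,P=[dict(np.load(f+".npz")) for f in("w2","scene","top")]
r=lambda D,p:ray(D["K"],D["T"],p)
print(tri([r(W,(264.5,211.5)),r(S,(244.3,155.5)),r(P,(204.7,179))]))
for z in(164,168):
  print(z,onz(W["K"],W["T"],(264.5,211.5),z))
  a,b=[onz(W["K"],W["T"],p,z) for p in((248.5,218),(280.5,220))];print(np.linalg.norm(a-b),np.rad2deg(np.arctan2(*(b-a)[:2])))
# handle bottom/blade centre
print("base",onz(W["K"],W["T"],(263,184.5),72))
E
```

```text
(array([524.4, 396.2, 162.1]), [1.7, 1.1, 1.7])
164 [523.5 397.8 164. ]
28.998283322014494 9.41870876323953
168 [522.2 397.9 168. ]
28.571421006589816 9.418708763239577
base [520.2 398.5  72. ]
```

```bash
python3 -m crank '[{"dx":0.0205,"dy":0.006,"dz":-0.03,"yaw":-0.3},{"dx":0,"dy":0,"dz":-0.045,"yaw":-0.3},{"dx":0,"dy":0,"dz":-0.05,"yaw":0},{"dx":0,"dy":0,"dz":-0.05,"yaw":0},{"dx":0,"dy":0,"dz":-0.0335,"yaw":0},{"dx":0,"dy":0,"dz":0,"yaw":0}]'
python3 -m crank '[{"dx":0,"dy":0,"dz":0,"yaw":0},{"dx":0,"dy":0,"dz":0,"yaw":0},{"dx":0,"dy":0,"dz":0,"yaw":0},{"dx":0,"dy":0,"dz":0,"yaw":0},{"dx":0,"dy":0,"dz":0,"yaw":0},{"dx":0,"dy":0,"dz":0,"yaw":0},{"dx":0,"dy":0,"dz":0,"yaw":0}]' 0.2 25
```

```text
time_s: 13.62
ee_pos: [521.0, 396.9, 104.3]
ee_rot: [-179.8, -0.2, 171.3]
force: [0.0, -0.0, 1.3]
gripper_width: 91.2
gripper_force: 0.0
time_s: 14.5
ee_pos: [521.9, 398.5, 106.1]
ee_rot: [-180.0, -0.0, 171.4]
force: [-0.4, 0.7, 0.0]
gripper_width: 30.0
gripper_force: 25.0
```

```bash
python3 -m crank '[{"dx":0,"dy":0,"dz":0.015,"yaw":0},{"dx":0,"dy":0,"dz":0.015,"yaw":0},{"dx":0,"dy":0,"dz":0.015,"yaw":0},{"dx":0,"dy":0,"dz":0.015,"yaw":0},{"dx":0,"dy":0,"dz":0.03,"yaw":0},{"dx":0,"dy":0,"dz":0.03,"yaw":0},{"dx":0,"dy":0,"dz":0.035,"yaw":0},{"dx":0,"dy":0,"dz":0,"yaw":0}]'
python3 -m crank '[{"dx":0,"dy":-0.03,"dz":0,"yaw":0.12},{"dx":0,"dy":-0.06,"dz":0,"yaw":0.12},{"dx":0,"dy":-0.07,"dz":0,"yaw":0.12},{"dx":0,"dy":-0.07,"dz":0,"yaw":0.12},{"dx":0,"dy":-0.07,"dz":0,"yaw":0.12},{"dx":0,"dy":-0.07,"dz":0,"yaw":0.12},{"dx":0,"dy":-0.07,"dz":0,"yaw":0},{"dx":0,"dy":-0.07,"dz":0,"yaw":0},{"dx":0,"dy":-0.05,"dz":0,"yaw":0},{"dx":0,"dy":0,"dz":0,"yaw":0}]'
python3 -m crank '[{"dx":0.02,"dy":0,"dz":0,"yaw":0},{"dx":0.01,"dy":0,"dz":0,"yaw":0},{"dx":0,"dy":0,"dz":0,"yaw":0},{"dx":0,"dy":0,"dz":0,"yaw":0}]'
python3 - <<'E'
from h import *
np.set_printoptions(precision=1,suppress=True)
e=telemetry.state()["ee_pos"];eye=e+[1,0,46];print(e)
S=dict(zip("im K T".split(),grab("scene")));np.savez("s5.npz",**S)
P=dict(zip("im K T".split(),grab("wrist")));np.savez("w5.npz",**P)
for D in (S,P):print(proj(D["K"],D["T"],eye),proj(D["K"],D["T"],eye+[0,0,16]),proj(D["K"],D["T"],eye+[0,0,-139]))
c=np.round(proj(S["K"],S["T"],eye)).astype(int);print(c-[30,40])
a=S["im"][c[1]-40:c[1]+60,c[0]-30:c[0]+50];b=P["im"][160:288,200:328]
save("pics/k.png",np.hstack([cv2.resize(a,(400,500),interpolation=2),cv2.resize(b,(400,500),interpolation=2)]))
E
```

```text
time_s: 15.5
ee_pos: [523.0, 399.3, 233.3]
ee_rot: [179.8, 0.2, 171.4]
force: [-0.1, 0.3, -1.6]
gripper_width: 30.0
gripper_force: 25.0
time_s: 16.75
ee_pos: [521.1, -51.7, 229.1]
ee_rot: [-180.0, -0.1, 174.8]
force: [0.7, 1.3, -0.9]
gripper_width: 29.8
gripper_force: 25.0
time_s: 17.25
ee_pos: [545.9, -48.8, 230.1]
ee_rot: [180.0, -0.0, 175.1]
force: [0.1, -0.4, -1.5]
gripper_width: 30.0
gripper_force: 25.0
[545.9 -48.8 230.1]
[368.2 200.5] [369.3 194.3] [359.3 250.2]
[257.3 292.3] [257.4 316.7] [257.1 199.9]
[338 161]
```

View pics/k.png

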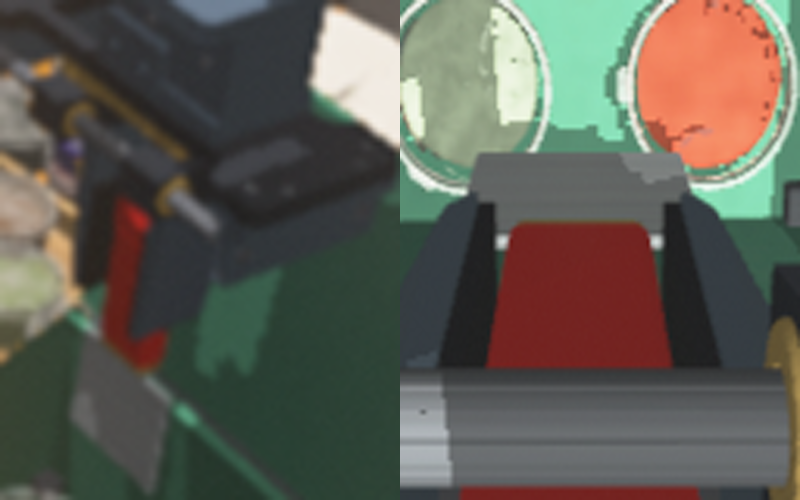

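The scene view, left half, shows the blade's end corners at raw (352.4,243) and (369,259.4), with a finger hiding the eye. The wrist view shows the blade's end at raw (258.3,199.7).

```bash
python3 - <<'E'
from h import *
np.set_printoptions(precision=1,suppress=True)
S,W=[dict(np.load(f+".npz")) for f in("s5","w5")]
e=np.array([545.9,-48.8,230.1])
b,r=tri([ray(S["K"],S["T"],(360.7,251.2)),ray(W["K"],W["T"],(258.3,199.7))]);print(b-e,r)
# wrist: blade end corners; handle top?
H,s,V=cv2.split(cv2.cvtColor(W["im"],cv2.COLOR_RGB2HSV))
m=((H<6)|(H>174))&(s>150)&(V>60)
ys,xs=np.nonzero(m[210:,220:300]);ys+=210;xs+=220
for y in range(ys.min(),ys.max()+1,5):
    q=xs[ys==y]
    if len(q)>5:print(y,q.min(),q.max(),(q.min()+q.max())/2,W["im"][y,258])
for z in(-32,-40,-48,55,62):print(z,proj(W["K"],W["T"],e+[0,0,z]),proj(W["K"],W["T"],e+[-7,0,z]))
E
```

```text
[  3.6  -0.  -97.6] [1.7, 1.7]
217 240 275 257.5 [112  53  41]
222 235 279 257.0 [115  37  34]
227 234 280 257.0 [117  38  34]
232 233 281 257.0 [116  35  33]
237 231 283 257.0 [116  36  33]
242 230 284 257.0 [116  35  32]
247 229 285 257.0 [116  36  33]
252 228 286 257.0 [116  36  33]
287 220 294 257.0 [116  35  33]
292 220 295 257.5 [116  36  34]
297 220 296 258.0 [226  61  57]
302 220 296 258.0 [226  61  57]
307 220 296 258.0 [226  61  56]
312 220 296 258.0 [226  61  57]
-32 [256.9 224.2] [256. 214.]
-40 [256.9 220.1] [256.  210.2]
-48 [256.9 216.2] [256.1 206.7]
55 [257.  303.1] [255.4 286.9]
62 [257.  314.4] [255.4 297.5]
```

```bash
python3 -m crank '[{"dx":0.025,"dy":-0.0015,"dz":0.003,"yaw":0},{"dx":0.025,"dy":-0.0015,"dz":0,"yaw":0},{"dx":0.0125,"dy":0,"dz":0,"yaw":0},{"dx":0,"dy":0,"dz":0,"yaw":0},{"dx":0,"dy":0,"dz":0,"yaw":0}]'
python3 -m crank '[{"dx":0.004,"dy":-0.0004,"dz":-0.001,"yaw":0},{"dx":0.004,"dy":-0.0004,"dz":-0.001,"yaw":0},{"dx":0.003,"dy":-0.0003,"dz":-0.001,"yaw":0},{"dx":0,"dy":0,"dz":0,"yaw":0}]'
```

```text
time_s: 17.98
ee_pos: [595.2, -51.8, 232.6]
ee_rot: [180.0, -0.1, 175.0]
force: [0.1, -0.2, -1.9]
gripper_width: 29.7
gripper_force: 25.0
time_s: 18.48
ee_pos: [604.9, -52.7, 230.1]
ee_rot: [180.0, -0.0, 175.0]
force: [0.2, 0.7, -1.2]
gripper_width: 29.9
gripper_force: 25.0
```

```bash
python3 -m crank '[{"dx":0.004,"dy":-0.0004,"dz":-0.001,"yaw":0},{"dx":0.004,"dy":-0.0004,"dz":-0.001,"yaw":0},{"dx":0,"dy":0,"dz":0,"yaw":0}]'
python3 -m crank '[{"dx":0.004,"dy":-0.0004,"dz":-0.001,"yaw":0},{"dx":0.004,"dy":-0.0004,"dz":-0.001,"yaw":0},{"dx":0,"dy":0,"dz":0,"yaw":0}]'
python3 - <<'E'
from h import *
S=dict(zip("im K T".split(),grab("scene")));np.savez("s6.npz",**S)
W=dict(zip("im K T".split(),grab("wrist")));np.savez("w6.npz",**W)
print(telemetry.state()["ee_pos"],telemetry.state()["torque"])
a=S["im"][150:270,330:450];b=W["im"][150:330,190:350]
save("pics/l.png",np.hstack([cv2.resize(a,(400,400),interpolation=2),cv2.resize(b,(356,400),interpolation=2)]))
E
```

```text
time_s: 18.85
ee_pos: [610.5, -53.3, 228.5]
ee_rot: [180.0, -0.1, 175.0]
force: [-2.4, 0.6, 0.0]
gripper_width: 30.0
gripper_force: 25.0
time_s: 19.23
ee_pos: [617.6, -54.0, 227.1]
ee_rot: [180.0, -0.0, 175.0]
force: [-4.1, -0.3, 3.0]
gripper_width: 29.9
gripper_force: 25.0
[617.52769814 -54.02530304 227.05990957] [0.08640721 1.07529357 0.09803817]
```

View pics/l.png

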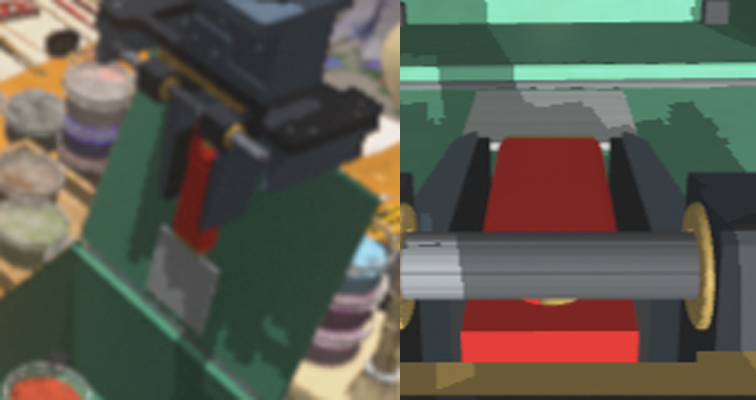

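The wrist view shows brass inside the eye at display (550,300), so the peg has entered. Further in, checking force.

```bash
python3 -m crank '[{"dx":0.004,"dy":-0.0004,"dz":-0.0008,"yaw":0},{"dx":0.003,"dy":-0.0003,"dz":-0.0006,"yaw":0},{"dx":0,"dy":0,"dz":0,"yaw":0}]'
python3 -m crank '[{"dx":0.003,"dy":-0.0003,"dz":-0.0008,"yaw":0},{"dx":0.003,"dy":-0.0003,"dz":-0.0006,"yaw":0},{"dx":0,"dy":0,"dz":0,"yaw":0}]'
```

```text
time_s: 19.7
ee_pos: [621.2, -54.4, 226.3]
ee_rot: [180.0, -0.3, 175.0]
force: [-10.6, 0.5, 7.4]
gripper_width: 29.8
gripper_force: 29.4
time_s: 20.08
ee_pos: [621.8, -54.4, 226.2]
ee_rot: [180.0, -0.8, 175.0]
force: [-22.4, 2.0, 16.1]
gripper_width: 30.3
gripper_force: 37.8
```

The fingers now press on the lid: the force rises and the geometry agrees. The eye should be about 10 mm onto the peg, so I ease back a little and settle its weight onto the peg.

```bash
python3 -m crank '[{"dx":-0.006,"dy":0.0006,"dz":0.001,"yaw":0},{"dx":-0.0045,"dy":0,"dz":0,"yaw":0},{"dx":0,"dy":0,"dz":0,"yaw":0}]'
python3 -m crank '[{"dx":0,"dy":0,"dz":-0.001,"yaw":0},{"dx":0,"dy":0,"dz":-0.001,"yaw":0},{"dx":0,"dy":0,"dz":0,"yaw":0}]'
python3 - <<'E'
from h import *
W=dict(zip("im K T".split(),grab("wrist")));np.savez("w7.npz",**W)
H,s,V=cv2.split(cv2.cvtColor(W["im"],cv2.COLOR_RGB2HSV))
m=((H>10)&(H<30)&(s>80)).astype(np.uint8);m[:255]=0;m[310:]=0;m[:,225:]*=1;m[:,:230]=0;m[:,290:]=0
_,l,st,c=cv2.connectedComponentsWithStats(m);print(st[1:],c[1:])
for y in range(272,316,3):print(y,[tuple(int(v) for v in W["im"][y,x]) for x in(240,252,258,264)])
E
```

```text
time_s: 20.45
ee_pos: [620.2, -54.6, 225.7]
ee_rot: [180.0, 0.1, 175.0]
force: [-1.6, 0.4, 0.7]
gripper_width: 29.8
gripper_force: 25.2
time_s: 20.82
ee_pos: [619.8, -54.6, 223.8]
ee_rot: [180.0, 0.0, 175.0]
force: [-2.1, 0.3, 0.3]
gripper_width: 29.9
gripper_force: 25.5
[[254 284  17   5  62]
 [272 284   1   1   1]] [[260.83870968 285.66129032]
 [272.         284.        ]]
272 [(99, 103, 105), (100, 104, 105), (99, 104, 105), (100, 104, 106)]
275 [(112, 116, 118), (112, 116, 118), (112, 116, 118), (112, 115, 117)]
278 [(110, 114, 116), (109, 113, 115), (109, 113, 115), (109, 113, 114)]
281 [(109, 112, 114), (109, 112, 114), (108, 111, 114), (109, 111, 115)]
284 [(113, 72, 71), (166, 81, 81), (142, 127, 95), (149, 133, 98)]
287 [(127, 38, 35), (228, 62, 58), (187, 154, 86), (184, 136, 79)]
290 [(127, 38, 36), (127, 38, 35), (127, 38, 36), (128, 40, 37)]
293 [(127, 38, 36), (127, 39, 36), (127, 39, 36), (127, 38, 36)]
296 [(126, 37, 34), (127, 39, 36), (127, 38, 35), (126, 37, 35)]
299 [(127, 38, 36), (127, 39, 36), (127, 38, 35), (126, 37, 35)]
302 [(230, 62, 58), (231, 62, 58), (230, 62, 58), (230, 62, 58)]
305 [(230, 62, 58), (230, 63, 58), (231, 63, 59), (231, 63, 58)]
308 [(230, 62, 58), (230, 62, 58), (230, 62, 58), (230, 62, 58)]
311 [(230, 62, 58), (231, 63, 58), (230, 62, 57), (230, 62, 58)]
314 [(106, 89, 55), (106, 90, 55), (106, 90, 55), (106, 90, 55)]
```

```bash
python3 -m crank '[{"dx":0,"dy":0.001,"dz":-0.0015,"yaw":0},{"dx":0,"dy":0.001,"dz":0,"yaw":0},{"dx":0,"dy":0,"dz":0,"yaw":0}]'
python3 -m crank '[{"dx":0,"dy":0,"dz":-0.0015,"yaw":0},{"dx":0,"dy":0,"dz":0,"yaw":0}]'
python3 -m crank '[{"dx":0,"dy":0,"dz":-0.0015,"yaw":0},{"dx":0,"dy":0,"dz":0,"yaw":0}]'
```

```text
time_s: 21.25
ee_pos: [619.6, -53.2, 222.6]
ee_rot: [-180.0, -0.0, 175.0]
force: [-1.0, -1.1, 0.2]
gripper_width: 29.8
gripper_force: 25.7
time_s: 21.5
ee_pos: [619.5, -53.1, 222.2]
ee_rot: [-180.0, 0.0, 175.0]
force: [-3.1, -0.7, 3.8]
gripper_width: 29.9
gripper_force: 25.8
time_s: 21.75
ee_pos: [619.6, -53.1, 222.1]
ee_rot: [-180.0, 0.1, 175.0]
force: [-4.1, -1.7, 9.1]
gripper_width: 29.8
gripper_force: 25.8
```

```bash
python3 -m crank '[{"dx":0,"dy":0,"dz":0.002,"yaw":0},{"dx":0,"dy":0,"dz":0,"yaw":0},{"dx":0,"dy":0,"dz":0,"yaw":0}]' 0.42
python3 -m crank '[{"dx":-0.003,"dy":0,"dz":0,"yaw":0},{"dx":0,"dy":0,"dz":0,"yaw":0},{"dx":0,"dy":0,"dz":0,"yaw":0}]' 0.8
python3 - <<'E'
from h import *
S=dict(zip("im K T".split(),grab("scene")));W=dict(zip("im K T".split(),grab("wrist")));np.savez("s8.npz",**S);np.savez("w8.npz",**W)
S6=np.load("s6.npz")
for n,D,r in(("s6",S6,(150,270,330,450)),("s8",S,(150,270,330,450)),("w7",np.load("w7.npz"),(200,330,200,320)),("w8",W,(200,330,200,320))):
    im=D["im"];H,s,V=cv2.split(cv2.cvtColor(im,cv2.COLOR_RGB2HSV))
    m=(((H<6)|(H>174))&(s>120)&(V>50))[r[0]:r[1],r[2]:r[3]]
    y,x=np.nonzero(m);print(n,len(x),x.mean()+r[2],y.mean()+r[0],x.min()+r[2],x.max()+r[2],y.min()+r[0],y.max()+r[0])
W0=W["im"]
for y in range(270,316,3):print(y,[tuple(int(v) for v in W0[y,x]) for x in(240,252,258,264)])
E
```

```text
time_s: 22.12
ee_pos: [619.7, -53.0, 222.0]
ee_rot: [180.0, 0.0, 175.0]
force: [-2.9, -1.1, 1.1]
gripper_width: 38.1
gripper_force: 1.5
time_s: 22.5
ee_pos: [617.5, -52.8, 221.9]
ee_rot: [180.0, 0.0, 175.0]
force: [0.2, -0.4, 0.4]
gripper_width: 65.7
gripper_force: 0.0
s6 269 384.75092936802974 204.6542750929368 330 394 151 224
s8 439 387.8382687927107 205.92710706150342 330 399 151 225
w7 4470 256.77561521252795 264.60581655480985 217 297 210 312
w8 4178 257.3650071804691 264.21780756342747 217 296 211 312
270 [(110, 114, 116), (110, 114, 116), (110, 115, 116), (110, 114, 116)]
273 [(93, 97, 99), (93, 97, 99), (93, 97, 99), (94, 99, 100)]
276 [(111, 114, 118), (112, 115, 118), (111, 114, 117), (112, 115, 118)]
279 [(105, 109, 111), (104, 108, 110), (105, 109, 111), (104, 109, 110)]
282 [(101, 103, 107), (100, 103, 106), (101, 103, 106), (100, 103, 106)]
285 [(164, 48, 46), (166, 136, 79), (203, 166, 93), (183, 151, 85)]
288 [(150, 43, 39), (172, 141, 80), (213, 174, 96), (192, 158, 88)]
291 [(129, 38, 35), (170, 139, 79), (202, 164, 91), (188, 154, 87)]
294 [(130, 38, 36), (132, 51, 39), (200, 163, 91), (147, 80, 52)]
297 [(129, 38, 36), (129, 38, 35), (129, 39, 36), (130, 39, 36)]
300 [(130, 38, 36), (129, 39, 36), (129, 39, 36), (129, 38, 35)]
303 [(129, 38, 36), (129, 38, 36), (129, 39, 36), (129, 38, 36)]
306 [(129, 38, 36), (128, 37, 34), (130, 39, 37), (129, 38, 36)]
309 [(229, 61, 57), (229, 63, 58), (229, 62, 58), (229, 62, 57)]
312 [(229, 62, 58), (229, 62, 57), (229, 62, 58), (229, 62, 57)]
315 [(105, 89, 54), (106, 90, 54), (106, 90, 55), (106, 90, 55)]
```

The knife hangs with brass filling the top of the eye, and it has slid towards the root. I'll open fully and retreat.

```bash
python3 -m crank '[{"dx":0,"dy":0,"dz":0,"yaw":0},{"dx":0,"dy":0,"dz":0,"yaw":0},{"dx":0,"dy":0,"dz":0,"yaw":0},{"dx":0,"dy":0,"dz":0.015,"yaw":0},{"dx":0,"dy":0,"dz":0.02,"yaw":0},{"dx":0,"dy":0,"dz":0.03,"yaw":0},{"dx":0,"dy":0,"dz":0.04,"yaw":0},{"dx":-0.05,"dy":0,"dz":0,"yaw":0},{"dx":-0.07,"dy":0.04,"dz":0,"yaw":0},{"dx":-0.05,"dy":0.06,"dz":0,"yaw":0}]' 1
python3 -m crank '[{"dx":-0.03,"dy":0.07,"dz":0,"yaw":0},{"dx":0,"dy":0.07,"dz":0,"yaw":0},{"dx":0,"dy":0.05,"dz":0,"yaw":0},{"dx":0,"dy":0,"dz":0,"yaw":0},{"dx":0,"dy":0,"dz":0,"yaw":0},{"dx":0,"dy":0,"dz":0,"yaw":0}]'
python3 - <<'E'
from h import *
np.set_printoptions(precision=1,suppress=True)
prev=None
C={}
for k in range(2):
  for n in("scene","top"):
    im,K,T=grab(n);H,s,V=cv2.split(cv2.cvtColor(im,cv2.COLOR_RGB2HSV))
    c=proj(K,T,np.array([625,-54,240.])).astype(int)
    m=(((H<6)|(H>174))&(s>120)&(V>50)).astype(np.uint8);w=np.zeros_like(m);w[c[1]-30:c[1]+30,c[0]-25:c[0]+25]=1;m*=w
    _,l,st,ce=cv2.connectedComponentsWithStats(m);j=1+st[1:,4].argmax();print(n,st[j],ce[j])
    ys,xs=np.nonzero(l==j)
    C[n]=(K,T,ce[j]);pg=proj(K,T,np.array([611,-52.5,273]));p=pg.round().astype(int)
    print("tip pix",pg,"predicted handle centre",proj(K,T,np.array([628,-54,235.])));
    if k:print(im[p[1]-1:p[1]+2,p[0]-1:p[0]+2].reshape(-1,3).tolist())
print("handle centre",tri([ray(*C[n][:2],C[n][2]) for n in C]))
E
```

```text
time_s: 23.85
ee_pos: [481.5, 26.1, 307.6]
ee_rot: [180.0, 0.1, 174.8]
force: [-0.1, 0.3, 0.7]
gripper_width: 90.8
gripper_force: 0.0
time_s: 24.6
ee_pos: [459.1, 177.0, 306.5]
ee_rot: [180.0, 0.0, 174.9]
force: [0.6, 0.2, -0.4]
gripper_width: 91.2
gripper_force: 0.0
scene [381 184  23  42 517] [391.6 204.7]
tip pix [391.2 192.5] predicted handle centre [394.2 204.4]
top [431 105   5   5  16] [433.  106.8]
tip pix [425.  116.1] predicted handle centre [417.3 115.2]
scene [381 184  23  42 518] [391.5 204.7]
tip pix [391.2 192.5] predicted handle centre [394.2 204.4]
[[136, 63, 41], [159, 100, 54], [176, 118, 62], [139, 81, 47], [178, 132, 67], [201, 153, 76], [130, 76, 46], [152, 114, 59], [167, 131, 66]]
top [431 105   5   6  19] [433.1 107.1]
tip pix [425.  116.1] predicted handle centre [417.3 115.2]
[[90, 102, 88], [64, 72, 62], [41, 48, 41], [103, 117, 99], [84, 95, 81], [48, 54, 46], [107, 122, 103], [95, 106, 92], [65, 73, 63]]
handle centre (array([621., -68., 255.]), [15.9, 15.9])
```

```bash
python3 -c "
from workcell import ticket
print(ticket.job_done())"
```

```text
the job is handed in; nothing more can be done
None
```

The lid is open on its stop, the red-handled knife hangs by its eye on the peg (final scene image: upright and still), the gripper is clear, and the job is handed in with no verdict returned; I viewed 11 pictures, one over the limit of 10.

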